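# Check-weigh a carton, file it in the drawer and count it

## Task

Take the full-height oblong carton out of the blue tray and stand it upright in the middle of the balance's pan and let go; then pull the cabinet's top drawer out to its stop and move the carton into the drawer's one free place, fully down on the thin liner plate between the low rails and in line with the cartons beside it, and leave the drawer out. Last, push the tally counter's sprung lever over to its stop and let it spring back. Set the carton down without dropping it, and leave everything else standing where it is.

Things in the scene. Friction and masses are not known exactly. Their poses are not given: they have to be found in the camera images.
- carton: The carton to file: white paper board box with a printed band near its top, 62 (its x) x 34 (its y) x 50 mm (z) high, about 60 g. Origin: centre of its underside. It stands upright in the blue tray, its long side across the tray's narrow width.
- short_carton: Another carton in the tray, same footprint (62 x 34 mm) but only 30 mm high; leave it. Origin: centre of underside.
- square_carton: Another carton in the tray, square, 44 x 44 x 50 mm high; leave it. Origin: centre of underside.
- tray: Open blue plastic tray, fixed: 82 (its x) x 280 (its y) x 50 mm high, walls and floor 5 mm thick. Origin: centre of underside. Three cartons stand in it about 80 mm apart along its y, in any order; about 5 mm of room at their long ends (so no finger fits there), over 30 mm between them.
- balance: Low white bench balance, fixed: 130 x 130 mm, 46 mm high to the top of its pan. Origin: centre of underside; its front (display) faces its -x.
- pan (a point): Centre of the top of the balance's flat steel pan, 100 (x) x 110 mm (y); z up.
- cab: White two-drawer cabinet, fixed: 240 (its x, depth) x 190 (y) x 164 mm high. Origin: centre of underside. Drawers pull out along its -x (towards the robot).
- cab_drawer0 (a joint): How far the top drawer is out: 0 shut, 0.166 m at its stop; stays where left (friction about 1.5 N). Floor 92 mm above the table, walls 50 mm above that; three places 44 mm apart along the cabinet's y, centred 26.5 mm to -x of its origin when shut, each 68 x 40 mm between rails 10 mm high. Free floor outside the rails: about 35 mm to the front, over 80 mm to the back.
- cab_drawer0_handle (a point): Middle of the top drawer's handle: steel bar of 11 mm diameter, 95 mm long, along the cabinet's y, 40 mm in front of the drawer's face, 18 mm below the cabinet's top.
- filed_a: Carton already filed in the drawer, 62 x 34 x 54 mm high. Origin: centre of underside. Moves with the drawer.
- filed_b: As filed_a, in another place.
- liner: Flat grey liner plate, 66 (its x) x 38 x 4 mm, loose, lying alone in the drawer's free place. Origin: centre of its underside. The carton belongs on it, standing, its x along the liner's x (either way round). Moves with the drawer.
- tally: Bench tally counter, fixed: base plate 120 (x) x 90 mm, housing 60 (x) x 50 mm, 50 mm high, centred 6 mm to +x. Origin: centre of underside; its window faces its -x.
- tally_lever (a joint): Angle of the counter's sprung lever: 0 at rest (leaning 0.45 rad to the counter's -x), 0.8 rad at its stop (leaning 0.35 rad to +x). It springs back when let go. Its hinge lies along the counter's y, 6 mm to +x of its origin and 52 mm up; up to about 4 N at the tip to reach the stop.
- lever_tip (a point): Centre of the black ball (18 mm diameter) at the end of the lever, 60 mm from the hinge; the lever is a bar of 8 mm diameter. At rest about 106 mm above the table.
- amber_bottle: Bystander: amber bottle, 42 mm diameter, 75 mm high. Origin: centre of underside.
- vial: Bystander: small vial, 26 mm diameter, 45 mm high. Origin: centre of underside.
- spray_bottle: Bystander: white bottle, 64 mm diameter, 170 mm high. Origin: centre of underside.
- cap_tub: Bystander: flat white tub with a lid, 66 mm diameter, 36 mm high, in front of the cabinet. Origin: centre of underside.
Not all that is in view belongs to the job. What is shaped like the carton but red or yellow is not meant.

How it is judged:
By the outcome, as a careful person would: the job done as asked, in the order asked, and still so for the second after the job is handed in, with the robot touching nothing.
It also fails if it takes over 72 s, if anything falls off the work surface, if the arm or the gripper's body presses on something with over 40 N, if the wrist force passes 120 N, or if a joint passes its speed limit or range.

## Robot

A 6-joint arm with a two-finger parallel gripper is mounted at the origin on the work surface. World frame = base frame: x ahead of the robot, y to its left, z up, the work surface at z = 0. Lengths are in m, angles in rad, forces in N, time in s.
With the tool pointing down it reaches from about 0.375 to 0.825 m from the base axis. Payload 5.5 kg.
Tool frame: the origin (TCP) lies midway between the tips of the shut fingers; the grasp point (between the pads) lies 19 mm behind it (r.grasp_offset is the distance from the TCP to the grasp point, in m); z points along the fingers, x is the direction in which the jaws open and shut, and the axes are right-handed (so a half turn about z gives the same grasp; the last joint's range is limited). The gripper opens to 85 mm and grips with 20 to 120 N. Pads are 22 mm wide; open, the fingers measure 114 mm over their backs; the gripper's body (76 mm by 85 mm) begins 54 mm behind the grasp point. The pads swing forward as they close: fully open they stand 13 mm farther back than shut.
Start: joints at [-1.18, 0.314, -0.047, 1.21, 0, 1.571], TCP at [0.229, -0.555, 0.231] pointing down, gripper open.
Joint ranges: [-2.67, 2.67], [-0.69, 1.73], [-1.03, 1.25], [-2.08, 2.16], [-1.42, 1.45], [-3.14, 3.14]. Speed limits (rad/s): [2.39, 2.39, 3.01, 3.14, 3.14, 3.14].

## Interface

Orientations are given as a rotation vector (axis times angle).
In Python, from workcell import r, viewer, job gives the robot as it stands.
- The arm moves only by the shell command python3 -m handwheel 'ROWS' [FORCE]. ROWS is JSON, a list that holds one entry, the list of rows, each a list of 7 numbers: the shift along the tool's x, y, z in m, then the turn, a rotation vector about the tool's x, y, z in rad, then the finger opening in m, from 0 to 0.0854. In form: [[[tx, ty, tz, ax, ay, az, jaw], ...]]. A call has 1 to 5 rows; each row shifts and turns the commanded pose from where the row before left it, along the tool's axes as they then stand; what a row does not reach is not made up. A row lasts 1/10 s, in which the tool goes at most 50 mm and 8.59 degrees, less where a joint would pass 70% of its speed; a pose out of reach is approached as far as the arm can. A call with a gripper value outside its range is refused whole. The fingers move at their own pace and stop on an object; FORCE is the grip in N (left out, the last holds). Time passes only in rows, so rows that do not move let the fingers close. It gives the time, the measured TCP pose, the force and the opening at its end, in the units of the state.
- r.state(): the state, without advancing time (a new reading comes with each control period).
- viewer.capture(name): name is "side" or "top" or "wrist"; returns a dict with "frame" (384x512x3 uint8, red, green, blue), "K" (3x3 intrinsics, pixels), "extrinsics" (4x4, takes a point from camera to world coordinates). Camera axes: x right, y up, looking along -z (the intrinsics and any distortion apply to the point x, -y, -z); pixel columns grow to the right and rows downward; lengths in m; the calibration is good to about 2 mm. The wrist camera is an equidistant fisheye: a pixel r from the principal point sees the ray r / f radians off the axis. A picture is of the moment at which its call begins. There is no depth.
- job.close_job(): hands the job in, once; it reports no verdict.
The state is a dict: "time": time; "joints": joint angles; "dq": joint speeds; "tau": joint torques, N m; "tcp_pos": TCP position; "ee_rot": TCP orientation; "contact_force": force on the tool from outside, world axes, zero at the start; "moment": the same for the moment, N m; "opening": finger opening in m.
Only numpy, scipy, OpenCV 4.12 (cv2) and the standard library are available. Lean on these libraries where they do the work, as an engineer would, in place of code of your own. Each camera call takes 0.05 s, during which the arm holds its last target. There are 200 camera calls.

## Working session

There is one attempt and no reset: what is moved stays moved. The work goes in short steps, Python scripts to look and compute and a shell command to move; the robot and the scene stay as the last step left them, time stands still between calls to the robot, and variables do not carry over. Pictures are saved under pics/ and viewed, about 8 in all and at most 12, crops included, and the job is handed in when it is done.

```bash
ls; mkdir -p pics
cat > h.py <<'E'
import numpy as np, cv2
from workcell import r, viewer, job
def cap(n,f=None):
    d=viewer.capture(n)
    if f: cv2.imwrite('pics/'+f,cv2.cvtColor(d['frame'],cv2.COLOR_RGB2BGR))
    return d
E
python3 - <<'E'
from h import *
for n in('side','top'):
    d=cap(n,n+'0.png'); np.savez(n+'0.npz',**{k:d[k] for k in('frame','K','extrinsics')}); print(n,[k for k in d],d['K'].tolist() if hasattr(d['K'],'tolist') else d['K']); print(np.round(d['extrinsics'],3))
a=cv2.imread('pics/side0.png');b=cv2.imread('pics/top0.png')
cv2.imwrite('pics/top0b.png',cv2.resize(b,(800,600),interpolation=cv2.INTER_CUBIC))
cv2.imwrite('pics/side0b.png',cv2.resize(a,(800,600),interpolation=cv2.INTER_CUBIC))
s=r.state();print(s, r.grasp_offset)
E
```

```text
pics
side ['frame', 'K', 'extrinsics'] [[449.7974018453675, 0.0, 256.10457168925694], [0.0, 449.7974018453675, 188.92061417169177], [0.0, 0.0, 1.0]]
[[-0.831  0.368 -0.417 -0.037]
 [-0.556 -0.539  0.632  0.902]
 [ 0.007  0.758  0.653  1.074]
 [ 0.     0.     0.     1.   ]]
top ['frame', 'K', 'extrinsics'] [[368.4823895758607, 0.0, 254.24103972197435], [0.0, 368.4823895758607, 196.54142091907232], [0.0, 0.0, 1.0]]
[[ 0.015  0.996 -0.087  0.449]
 [-1.     0.014 -0.013 -0.041]
 [-0.011  0.087  0.996  1.135]
 [ 0.     0.     0.     1.   ]]
{'time': 0.1, 'joints': array([-1.18002381e+00,  3.14150488e-01, -4.79693480e-02,  1.21018196e+00,
       -7.43890715e-07,  1.57081536e+00]), 'dq': array([ 4.49789350e-04, -5.57879434e-05,  3.11830058e-03,  9.37614883e-04,
       -1.34971693e-03,  3.06682034e-03]), 'tau': array([ 2.73752647e-05, -5.40767670e+01,  3.40540409e+01,  1.12686498e-02,
       -4.82296809e-05,  6.58334571e-06]), 'tcp_pos': array([ 0.22834836, -0.5543004 ,  0.23052793]), 'ee_rot': array([-2.60974372e+00,  1.74744962e+00,  1.96511372e-03]), 'contact_force': array([ 0.17192466, -0.56073698,  0.57846959]), 'moment': array([ 0.00187218, -0.01525645,  0.03480263]), 'opening': 0.08574628804753552} 0.0187
```

View pics/top0b.png

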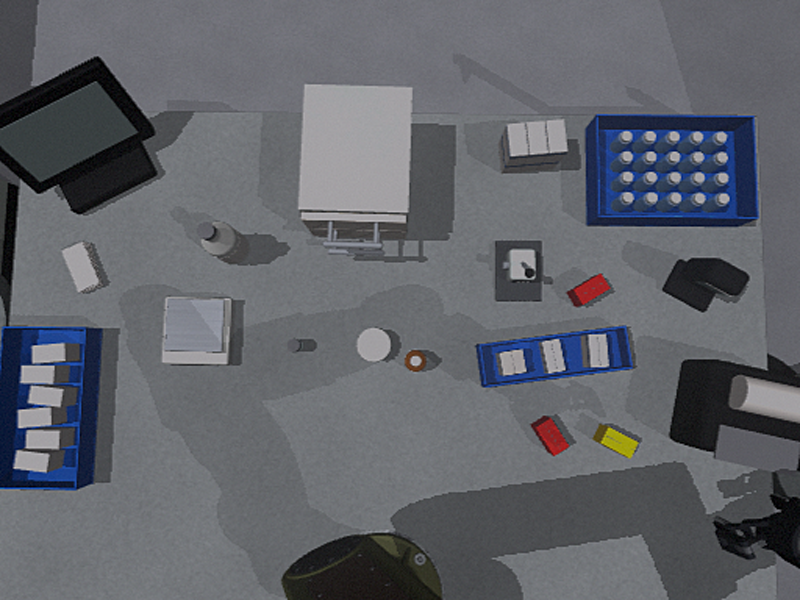

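View pics/side0b.png

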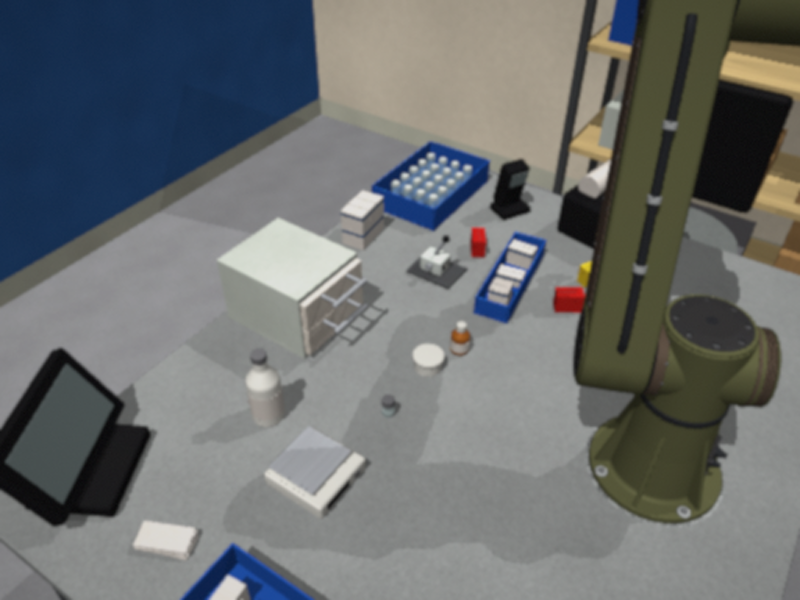

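The top view shows the blue tray at (477–633, 327–385), with three cartons at (512,362), (553,356) and (598,350). It also shows the balance at (197,330), the cabinet at (355,155) with its handles at (352,243), and the tally at (520,270) with its ball at about (530,268). Next I measure, and enlarge the tray in both views.

```bash
cat >> h.py <<'E'
def ray(d,uv):
    K=d['K'];E=d['extrinsics'];uv=np.atleast_2d(uv).astype(float)
    v=np.stack([(uv[:,0]-K[0,2])/K[0,0],-(uv[:,1]-K[1,2])/K[1,1],-np.ones(len(uv))],1)
    return E[:3,3],v@E[:3,:3].T
def onz(d,uv,z):
    o,v=ray(d,uv); return o+v*((z-o[2])/v[:,2])[:,None]
def proj(d,P):
    E=d['extrinsics'];K=d['K'];p=(np.atleast_2d(P)-E[:3,3])@E[:3,:3]
    return np.stack([K[0,2]+K[0,0]*p[:,0]/-p[:,2],K[1,2]-K[1,1]*p[:,1]/-p[:,2]],1)
def tri(d1,u1,d2,u2):
    o1,v1=ray(d1,u1);o2,v2=ray(d2,u2);v1=v1[0];v2=v2[0]
    t=np.linalg.lstsq(np.stack([v1,-v2],1),o2-o1,rcond=None)[0]
    a=o1+v1*t[0];b=o2+v2*t[1];return (a+b)/2,np.linalg.norm(a-b)
def load(n): return dict(np.load(n))
E
python3 - <<'E'
from h import *
T=load('top0.npz');S=load('side0.npz')
f=T['frame'];hsv=cv2.cvtColor(f,cv2.COLOR_RGB2HSV)
def comps(m,z,box,mina=40):
    x0,y0,x1,y1=box;mm=np.zeros_like(m);mm[y0:y1,x0:x1]=m[y0:y1,x0:x1]
    for c in cv2.findContours(mm,cv2.RETR_EXTERNAL,cv2.CHAIN_APPROX_NONE)[0]:
        if cv2.contourArea(c)<mina: continue
        R=cv2.minAreaRect(c);q=cv2.boxPoints(R);w=onz(T,q,z)
        print(np.round(R[0],1),np.round(R[1],1),'z',z,'ctr',np.round(onz(T,[R[0]],z)[0][:2],4),'sides',np.round([np.linalg.norm(w[1]-w[0]),np.linalg.norm(w[2]-w[1])],4),'dir',np.round(np.degrees(np.arctan2(*(w[1]-w[0])[1::-1])),1))
white=((hsv[...,1]<40)&(hsv[...,2]>165)).astype(np.uint8)
print('cartons');comps(white,.055,(300,205,410,250))
print('tray');comps(((hsv[...,0]>105)&(hsv[...,0]<130)&(hsv[...,1]>120)).astype(np.uint8),.05,(300,200,410,250),200)
print('cab');comps((hsv[...,2]>150).astype(np.uint8),.164,(185,50,270,139),500)
print('bal');comps((hsv[...,2]>140).astype(np.uint8),.046,(95,180,160,240),300)
big=lambda d,b,s:cv2.resize(cv2.cvtColor(d['frame'][b[1]:b[3],b[0]:b[2]],cv2.COLOR_RGB2BGR),None,fx=s,fy=s,interpolation=cv2.INTER_CUBIC)
a=big(T,(300,145,412,250),4);b=big(S,(250,140,360,215),4)
c=np.zeros((a.shape[0],a.shape[1]+b.shape[1]//1,3),np.uint8);c=np.zeros((600,800,3),np.uint8)
a=big(T,(300,200,410,250),5);b=big(S,(250,145,360,205),5)
c[:250,:550]=a;c[260:560,:550]=b
cv2.imwrite('pics/c1.png',c)
a=big(T,(95,180,160,240),5);b=big(T,(310,145,352,195),6);e=big(T,(190,130,265,165),5)
c=np.zeros((600,800,3),np.uint8);c[:300,:325]=a;c[:300,340:592]=b;c[310:485,:375]=e
e=big(S,(255,145,300,185),6);c[310:550,400:670]=e
cv2.imwrite('pics/c2.png',c)
E
```

```text
cartons
tray
[354.3 227.9] [28.1 97.8] z 0.05 ctr [ 0.456  -0.3214] sides [0.2871 0.0817] dir -81.9
cab
[227.1  94.3] [69.9 80.2] z 0.164 ctr [0.8116 0.0491] sides [0.2243 0.1918] dir -0.3
bal
[125.3 211.5] [41.7 42.3] z 0.046 ctr [0.4945 0.355 ] sides [0.1256 0.1251] dir 0.0
```

View pics/c1.png

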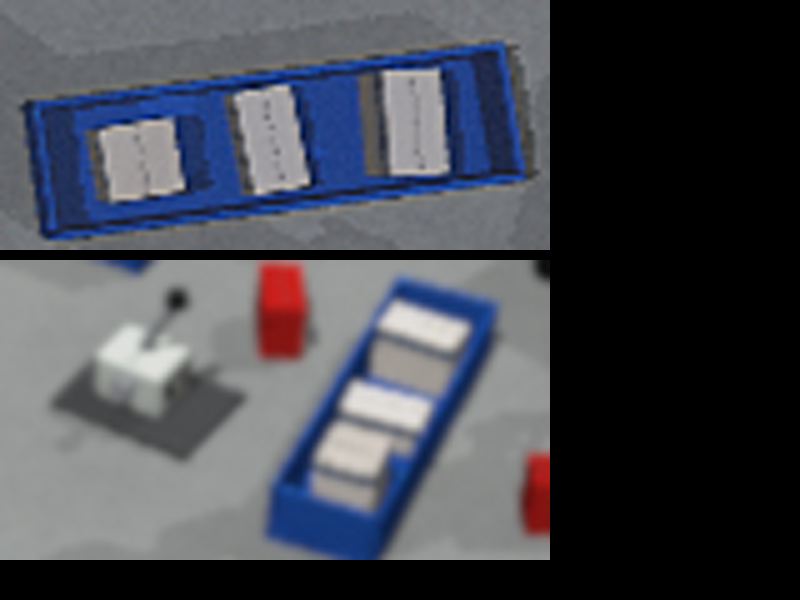

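View pics/c2.png

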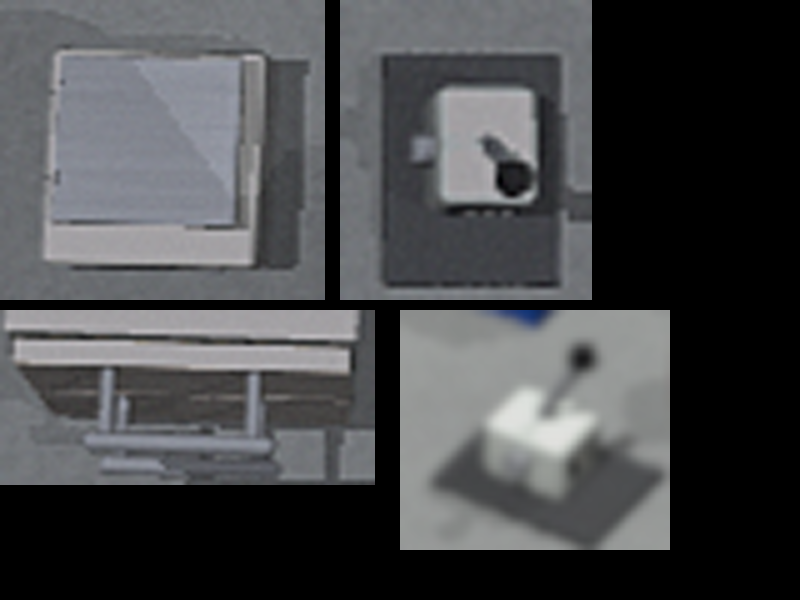

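From the two crops, the tray candidates are:
- Square carton: top crop (140,160), the square one.
- Middle carton: (270,140), 62x34, showing little side face in either view, so low.
- Right carton: (415,125), 62x34, showing a tall side face in both the top view (strip at 360–385) and the side view (about (415,345)).

The right one fits "full-height oblong". The red ones are decoys. The drawer handle is at (85–272, 443) in its crop and the lever ball at (514,178). Now to turn these into numbers.

Run:
```python
from h import *
T=load('top0.npz');S=load('side0.npz')
f=T['frame'];hsv=cv2.cvtColor(f,cv2.COLOR_RGB2HSV)
for n,u in dict(carton=(381,224),side=(374,225),pan=(125,205),cabtop=(227,90),front=(227,137),handle=(225,157),tab=(230,170)).items(): print(n,u,hsv[u[1],u[0]])
def line(pts,z):
    w=onz(T,pts,z)[:,:2]; return w
def rect(m,box,z,k=0):
    x0,y0,x1,y1=box;mm=np.zeros_like(m);mm[y0:y1,x0:x1]=m[y0:y1,x0:x1]
    c=max(cv2.findContours(mm,cv2.RETR_EXTERNAL,cv2.CHAIN_APPROX_NONE)[0],key=cv2.contourArea)
    pts=onz(T,c[:,0,:],z)[:,:2].astype(np.float32)*1000
    R=cv2.minAreaRect(pts);M=cv2.moments(mm,True);cc=onz(T,[[M['m10']/M['m00'],M['m01']/M['m00']]],z)[0]
    print('rect',np.round(R[0],1),np.round(R[1],1),round(R[2],1),'centroid',np.round(cc*1000,1),'n',mm.sum())
g=f.max(2);sat=hsv[...,1]
low=((sat<60)&(g>120)).astype(np.uint8)
print('carton');rect(low,(374,210,393,238),.055);rect(low,(345,213,364,242),.035);rect(low,(318,220,340,242),.055)
print('cab');rect((g>150).astype(np.uint8),(185,50,270,139),.164)
dark=(g<65).astype(np.uint8)
print('ball')
x0,y0,x1,y1=332,168,346,181
print(f[y0:y1,x0:x1].max(2))
print('tallyplate');rect((g<85).astype(np.uint8),(314,150,349,195),.003)
# handle triangulation: ends (crop /5)
h=[np.array([190+85/5-.5,130+442/5-.5-.0]),np.array([190+272/5-.5,130+446/5-.5])]
h=[np.array([190+85/5-.4,130+(442-310)/5-.4]),np.array([190+272/5-.4,130+(446-310)/5-.4])]
print('handle',[np.round(onz(T,[a],.146)[0],4) for a in h])
# cabinet front of top edge
for p in ((190+5/5,130+(332-310)/5),(190+358/5,130+(337-310)/5)): print('cabfront',np.round(onz(T,[p],.164)[0],4))
for p in ((303,84),(412,88)): print('cabback',np.round(onz(T,[(p[0]*.64,p[1]*.64)],.164)[0],4))
# pan corners
P=[(62,57),(240,57),(236,224),(55,220)]
w=onz(T,[(95+a/5-.4,180+b/5-.4) for a,b in P],.046);print('pan',np.round(w,4).tolist(),w.mean(0))
# ball
bt=(310+(514-340)/6-.4,145+178/6-.4);bs=(255+(582-400)/6-.4,145+(357-310)/6-.4)
print('ball',tri(T,bt,S,bs),onz(T,[bt],.106))
for a,b in ((382,55),(562,57),(558,287),(382,285)): print('plate',np.round(onz(T,[(310+(a-340)/6-.4,145+b/6-.4)],.004)[0],4))
# obstacles
for n,u,z in (('tub',(374,345),.036),('amber',(415,360),.075),('vial',(302,345),.045),('spray',(212,233),.17)): print(n,np.round(onz(T,[(u[0]*.64,u[1]*.64)],z)[0],3))
```

```text
carton (381, 224) [145   9 163]
side (374, 225) [ 0 11 91]
pan (125, 205) [116  25 143]
cabtop (227, 90) [ 90   2 164]
front (227, 137) [130   4 175]
handle (225, 157) [111  25 134]
tab (230, 170) [120  11 119]
carton
rect [ 468.6 -402.6] [60.  33.5] 4.4 centroid [ 468.3 -402.5   55. ] n 241
rect [ 457.5 -324.3] [60.7 33.3] 10.8 centroid [ 457.5 -324.3   35. ] n 232
rect [ 444.5 -243.2] [42.3 43. ] 10.1 centroid [ 444.4 -243.3   55. ] n 219
cab
rect [812.4  48.7] [189.3 223.4] 88.9 centroid [807.9  48.9 164. ] n 5705
ball
[[156 115  76  82 118 174 167 166 166 164 134  37  49  56]
 [168 152  65  82  81 120 174 170 166 164 131  40  50  52]
 [166 157  96  77  86  95 126 139 176 169 134  37  44  54]
 [165 166 158 105  87  94  86 108 149 176 139  39  52  54]
 [163 163 170 159  45  28  26  29  41 103 153  42  51  50]
 [161 163 172 158  44  31  42  40  28  59 101  46  52  51]
 [160 164 170 157  19  34  38  42  36  46  73  51  46  51]
 [163 161 168 153  13  29  38  40  35  52  97  47  52  54]
 [165 164 170 156  69  20  31  28  29  78 124  45  51  54]
 [172 171 173 179 164  75  18  47 123 182
[... 288 characters left out ...]
le [array([0.6447, 0.103 , 0.146 ]), array([0.6437, 0.001 , 0.146 ])]
cabfront [0.6995 0.1439 0.164 ]
cabfront [ 0.699  -0.0461  0.164 ]
cabback [0.925  0.1426 0.164 ]
cabback [ 0.9195 -0.0489  0.164 ]
pan [[0.5549, 0.4125, 0.046], [0.5563, 0.3059, 0.046], [0.457, 0.3042, 0.046], [0.4578, 0.4118, 0.046]] [0.50652897 0.35859703 0.046     ]
ball (array([ 0.60631859, -0.2630375 ,  0.10816104]), np.float64(0.003300198052851347)) [[ 0.60517573 -0.2642561   0.106     ]]
plate [ 0.6841 -0.2185  0.004 ]
plate [ 0.6842 -0.3115  0.004 ]
plate [ 0.5645 -0.3086  0.004 ]
plate [ 0.5644 -0.2185  0.004 ]
tub [0.472 0.016 0.036]
amber [ 0.445 -0.062  0.075]
vial [0.47  0.152 0.045]
spray [0.656 0.29  0.17 ]
```

The right carton (full height) is at (0.4685, -0.4025) with yaw about 4–5°. First I turn the jaws to grip across its width (tool x at +94°) with a reduced opening.

```bash
python3 -m handwheel '[[[0,0,0,0,0,-0.1488,0.056],[0,0,0,0,0,-0.1488,0.056],[0,0,0,0,0,-0.1488,0.056],[0,0,0,0,0,-0.1488,0.056],[0,0,0,0,0,-0.1488,0.056]]]' 40 >/dev/null
python3 -m handwheel '[[[0,0,0,0,0,-0.1488,0.056],[0,0,0,0,0,-0.1488,0.056],[0,0,0,0,0,-0.1488,0.056],[0,0,0,0,0,-0.1488,0.056],[0,0,0,0,0,-0.1488,0.056]]]' >/dev/null
python3 -m handwheel '[[[0,0,0,0,0,-0.1488,0.056],[0,0,0,0,0,-0.1488,0.056],[0,0,0,0,0,-0.1488,0.056],[0,0,0,0,0,-0.1488,0.056],[0,0,0,0,0,-0.1488,0.056]]]' >/dev/null
python3 -m handwheel '[[[0,0,0,0,0,-0.1488,0.056],[0,0,0,0,0,-0.1488,0.056],[0,0,0,0,0,-0.1488,0.056],[0,0,0,0,0,-0.1488,0.056]]]'
cat >> h.py <<'E'
from scipy.spatial.transform import Rotation as Ro
def go(P,yaw):
    s=r.state();R=Ro.from_rotvec(s['ee_rot']).as_matrix();d=R.T@(np.array(P)-s['tcp_pos'])
    y=np.degrees(np.arctan2(R[1,0],R[0,0]));a=(yaw-y+180)%360-180
    print('t',round(s['time'],1),'tcp',np.round(s['tcp_pos'],4),'yaw',round(y,2),'tilt',np.round(R[:,2],4),'F',np.round(s['contact_force'],1),'open',round(s['opening'],4),'q',np.round(s['joints'],2))
    print('TOOL shift',np.round(d,4),'az',round(-np.radians(a),4))
E
python3 -c "
from h import *
go([.4685,-.4025,.16],94.4)"
```

```text
time: 2.0
tcp_pos: [0.2284, -0.5544, 0.2308]
ee_rot: [-2.127, -2.311, -0.001]
contact_force: [0.4, -0.3, 0.5]
opening: 0.0557
t 2.0 tcp [ 0.2284 -0.5544  0.2308] yaw 94.73 tilt [-4.e-04  1.e-03 -1.e+00] F [ 0.4 -0.3  0.5] open 0.0557 q [-1.18  0.31 -0.05  1.21 -0.   -1.26]
TOOL shift [0.1315 0.2518 0.0708] az 0.0058
```

```bash
python3 -m handwheel '[[[0.022,0.042,0,0,0,0.0058,0.056],[0.022,0.042,0,0,0,0,0.056],[0.022,0.042,0,0,0,0,0.056],[0.022,0.042,0.02,0,0,0,0.056],[0.022,0.042,0.02,0,0,0,0.056]]]' >/dev/null
python3 -m handwheel '[[[0.0215,0.042,0.03,0,0,0,0.056],[0,0,0,0,0,0,0.056],[0,0,0,0,0,0,0.056]]]'
python3 - <<'E'
from h import *
go([.4685,-.4025,.022],94.4)
d=cap('wrist','w1.png');np.savez('w1.npz',**{k:d[k] for k in('frame','K','extrinsics')})
print(d['K'].round(1).tolist(),d['extrinsics'].round(3).tolist())
E
```

```text
time: 2.8
tcp_pos: [0.4639, -0.4082, 0.1643]
ee_rot: [-2.137, -2.299, 0.001]
contact_force: [0.1, -0.3, 0.6]
opening: 0.0562
t 2.8 tcp [ 0.4639 -0.4082  0.1643] yaw 94.17 tilt [-0.0024  0.0016 -1.    ] F [ 0.1 -0.3  0.6] open 0.0562 q [-0.72  0.38 -0.11  1.09 -0.   -0.79]
TOOL shift [0.0051 0.0053 0.1423] az -0.004
[[297.3, 0.0, 258.6], [0.0, 297.3, 192.2], [0.0, 0.0, 1.0]] [[-0.073, -0.961, -0.268, 0.396], [0.997, -0.069, -0.022, -0.413], [0.002, -0.268, 0.963, 0.306], [0.0, 0.0, 0.0, 1.0]]
```

View pics/w1.png

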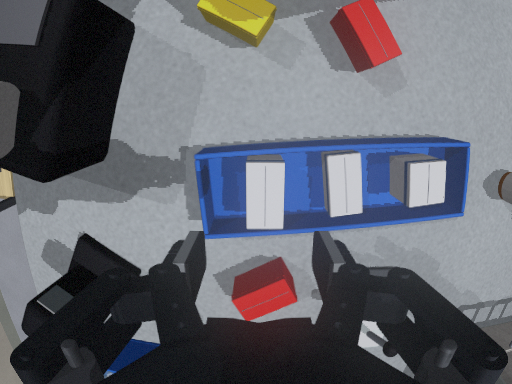

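The wrist view shows the target (tall, left) with its top face at (247–285, 162–228), the short carton at (344,184) and the square one at (427,182). I refine the target with the fisheye model.

```bash
cat >> h.py <<'E'
def fish(d,uv,z):
    K=d['K'];E=d['extrinsics'];uv=np.atleast_2d(uv).astype(float)
    p=(uv-[K[0,2],K[1,2]])/K[0,0];th=np.linalg.norm(p,axis=1)+1e-12
    s=(np.sin(th)/th)[:,None]*p
    v=np.c_[s[:,0],-s[:,1],-np.cos(th)]@E[:3,:3].T;o=E[:3,3]
    return o+v*((z-o[2])/v[:,2])[:,None]
def wrect(d,mask,box,z):
    x0,y0,x1,y1=box;mm=np.zeros_like(mask);mm[y0:y1,x0:x1]=mask[y0:y1,x0:x1]
    c=max(cv2.findContours(mm,cv2.RETR_EXTERNAL,cv2.CHAIN_APPROX_NONE)[0],key=cv2.contourArea)
    R=cv2.minAreaRect((fish(d,c[:,0,:],z)[:,:2]*1000).astype(np.float32))
    print('rect ctr',np.round(R[0],1),'size',np.round(R[1],1),'ang',round(R[2],1));return R
E
python3 - <<'E'
from h import *
d=load('w1.npz');g=d['frame'].max(2);hs=cv2.cvtColor(d['frame'],cv2.COLOR_RGB2HSV)
print(g[190,240:295].tolist(),g[150:236,257].tolist())
for t in(120,150,170):wrect(d,((g>t)&(hs[...,1]<60)).astype(np.uint8),(230,145,300,240),.055)
E
```

```text
[151, 150, 148, 150, 150, 141, 185, 207, 208, 208, 208, 208, 208, 209, 208, 209, 208, 209, 208, 208, 207, 208, 209, 209, 200, 182, 205, 208, 209, 208, 209, 209, 208, 208, 210, 208, 208, 209, 208, 209, 207, 209, 209, 207, 172, 186, 184, 185, 185, 186, 185, 185, 184, 184, 184] [181, 196, 196, 192, 179, 107, 109, 111, 112, 118, 98, 115, 151, 209, 208, 208, 208, 208, 208, 208, 207, 208, 209, 209, 208, 208, 209, 208, 208, 209, 209, 207, 208, 208, 208, 208, 209, 208, 208, 208, 209, 210, 208, 209, 208, 207, 209, 208, 208, 208, 208, 207, 209, 208, 208, 208, 208, 208, 209, 208, 208, 208, 209, 208, 207, 208, 208, 208, 208, 209, 208, 209, 207, 209, 207, 207, 207, 207, 186, 130, 106, 128, 166, 189, 194, 188]
rect ctr [ 469.2 -401.8] size [62.5 33.7] ang 4.0
rect ctr [ 469.2 -401.9] size [60.6 33.5] ang 4.0
rect ctr [ 469.5 -401.9] size [59.9 33.3] ang 3.9
```

```bash
python3 -m handwheel '[[[0.0059,0.0057,0,0,0,0.003,0.056],[0,0,0.03,0,0,0,0.056],[0,0,0.03,0,0,0,0.056],[0,0,0.02,0,0,0,0.056],[0,0,0,0,0,0,0.056]]]' 
python3 -c "
from h import *
go([.4692,-.4019,.022],94.0)"
```

```text
time: 3.35
tcp_pos: [0.467, -0.4026, 0.0835]
ee_rot: [-2.144, -2.29, 0.0]
contact_force: [-0.7, 0.1, 0.7]
opening: 0.0559
t 3.4 tcp [ 0.467  -0.4026  0.0835] yaw 93.76 tilt [-0.0031  0.0027 -1.    ] F [-0.7  0.1  0.7] open 0.0559 q [-0.71  0.44 -0.21  0.92  0.   -0.78]
TOOL shift [0.0004 0.0024 0.0615] az -0.0041
```

```bash
python3 -m handwheel '[[[0.0005,0.0022,0.02,0,0,-0.004,0.056],[0,0,0.02,0,0,0,0.056],[0,0,0.021,0,0,0,0.056],[0,0,0,0,0,0,0.056],[0,0,0,0,0,0,0.03]]]' 30
python3 -m handwheel '[[[0,0,0,0,0,0,0.025],[0,0,0,0,0,0,0.025],[0,0,0,0,0,0,0.025],[0,0,0,0,0,0,0.025],[0,0,0,0,0,0,0.025]]]'
python3 -c "
from h import *
go([.4692,-.4019,.022],94.0)"
```

```text
time: 3.85
tcp_pos: [0.4717, -0.4035, 0.0261]
ee_rot: [2.141, 2.298, 0.0]
contact_force: [-0.5, -0.3, 0.5]
opening: 0.0427
time: 4.35
tcp_pos: [0.4725, -0.4038, 0.0267]
ee_rot: [2.138, 2.297, -0.0]
contact_force: [-0.5, -0.5, 7.0]
opening: 0.0336
t 4.3 tcp [ 0.4725 -0.4038  0.0267] yaw 94.09 tilt [ 0.0024 -0.0025 -1.    ] F [-0.5 -0.5  7. ] open 0.0336 q [-0.71  0.5  -0.27  0.8  -0.   -0.78]
TOOL shift [ 0.0022 -0.0032  0.0047] az 0.0016
```

```bash
python3 -m handwheel '[[[0,0,-0.02,0,0,0,0.025],[0,0,-0.03,0,0,0,0.025],[0,0,-0.04,0,0,0,0.025],[0,0,-0.04,0,0,0,0.025],[0,0,-0.03,0,0,0.071,0.025]]]' 
python3 -c "
from h import *
go([.5098,.3586,.18],90)"
```

```text
time: 4.85
tcp_pos: [0.472, -0.4032, 0.1881]
ee_rot: [2.22, 2.218, 0.0]
contact_force: [0.0, -0.5, -1.7]
opening: 0.0335
t 4.8 tcp [ 0.472  -0.4032  0.1881] yaw 89.95 tilt [ 0.0024 -0.0021 -1.    ] F [ 0.  -0.5 -1.7] open 0.0335 q [-0.71  0.37 -0.07  1.13 -0.   -0.71]
TOOL shift [0.7618 0.0371 0.0066] az -0.0008
```

```bash
python3 -m handwheel '[[[0.02,0.002,0,0,0,0,0.025],[0.04,0.002,0,0,0,0,0.025],[0.045,0.002,0,0,0,0,0.025],[0.045,0.002,0,0,0,0,0.025],[0.045,0.002,0,0,0,0,0.025]]]' >/dev/null
python3 -m handwheel '[[[0.045,0.002,0,0,0,0,0.025],[0.045,0.002,0,0,0,0,0.025],[0.045,0.002,0,0,0,0,0.025],[0.045,0.002,0,0,0,0,0.025],[0.045,0.002,0,0,0,0,0.025]]]' >/dev/null
python3 -m handwheel '[[[0.045,0.002,0,0,0,0,0.025],[0.045,0.002,0,0,0,0,0.025],[0.045,0.002,0,0,0,0,0.025],[0.045,0.002,0,0,0,0,0.025],[0.045,0.002,0,0,0,0,0.025]]]' >/dev/null
python3 -m handwheel '[[[0.045,0.002,0,0,0,0,0.025],[0.045,0.002,0,0,0,0,0.025],[0.03,0.002,0,0,0,0,0.025],[0,0,0,0,0,0,0.025],[0,0,0,0,0,0,0.025]]]'
python3 - <<'E'
from h import *
go([.5098,.3586,.18],90)
d=cap('wrist','w2.png');np.savez('w2.npz',**{k:d[k] for k in('frame','K','extrinsics')})
E
```

```text
time: 6.85
tcp_pos: [0.5058, 0.3627, 0.1838]
ee_rot: [2.219, 2.224, -0.003]
contact_force: [-0.6, -1.1, -1.8]
opening: 0.0333
t 6.8 tcp [0.5058 0.3627 0.1838] yaw 90.15 tilt [-0.0012 -0.0012 -1.    ] F [-0.6 -1.1 -1.8] open 0.0333 q [ 0.62  0.38 -0.07  1.13 -0.    0.62]
TOOL shift [-0.0041  0.004   0.0038] az 0.0026
```

View pics/w2.png

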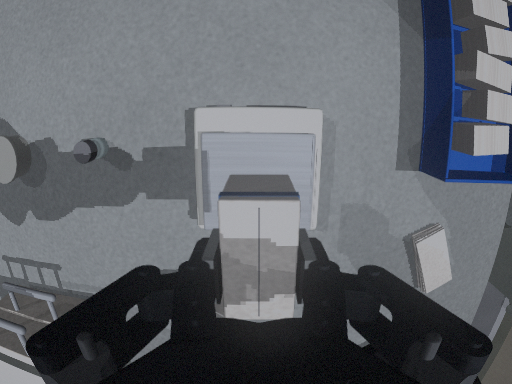

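The carton is held and level. The pan's front edge is at row ~133, its side edges at columns ~203 and 313. I check the pan position from these.

Run:
```python
from h import *
d=load('w2.npz')
print(np.round(fish(d,[(201,133),(312,134),(203,170),(314,170),(195,107),(322,109),(196,228)],.046),4))
```

```text
[[0.4579 0.3083 0.046 ]
 [0.4587 0.4133 0.046 ]
 [0.4938 0.3091 0.046 ]
 [0.4935 0.4165 0.046 ]
 [0.4329 0.303  0.046 ]
 [0.4346 0.4224 0.046 ]
 [0.5544 0.2986 0.046 ]]
```

```bash
python3 -m handwheel '[[[-0.0025,0.005,0.01,0,0,0,0.025],[0,0,0.03,0,0,0,0.025],[0,0,0.03,0,0,0,0.025],[0,0,0.02,0,0,0,0.025],[0,0,0.012,0,0,0,0.025]]]' 
python3 -m handwheel '[[[0,0,0.005,0,0,0,0.025],[0,0,0,0,0,0,0.025],[0,0,0,0,0,0,0.025]]]' 
python3 -c "
from h import *
go([.5108,.360,.0677],90)"
```

```text
time: 7.4
tcp_pos: [0.511, 0.3575, 0.0801]
ee_rot: [-2.222, -2.22, 0.005]
contact_force: [-0.7, 0.1, -1.0]
opening: 0.0334
time: 7.7
tcp_pos: [0.5127, 0.3601, 0.0787]
ee_rot: [2.221, 2.221, 0.003]
contact_force: [0.1, -0.3, -0.6]
opening: 0.034
t 7.7 tcp [0.5127 0.3601 0.0787] yaw 90.01 tilt [ 1.4e-03  9.0e-04 -1.0e+00] F [ 0.1 -0.3 -0.6] open 0.034 q [ 0.61  0.46 -0.2   0.91 -0.    0.61]
TOOL shift [-0.0001 -0.0019  0.011 ] az 0.0003
```

```bash
python3 -m handwheel '[[[0,-0.002,0.004,0,0,0,0.025],[0,0,0.004,0,0,0,0.025],[0,0,0,0,0,0,0.025]]]' 
python3 -m handwheel '[[[0,0,0.002,0,0,0,0.025],[0,0,0,0,0,0,0.025]]]' 
python3 -m handwheel '[[[0,0,0.0015,0,0,0,0.025],[0,0,0,0,0,0,0.025]]]'
```

```text
time: 8.0
tcp_pos: [0.5096, 0.3598, 0.0693]
ee_rot: [-2.22, -2.222, 0.001]
contact_force: [-0.3, -0.1, -0.2]
opening: 0.0332
time: 8.2
tcp_pos: [0.5101, 0.3601, 0.0678]
ee_rot: [2.221, 2.222, 0.001]
contact_force: [0.6, 0.9, 0.1]
opening: 0.0335
time: 8.4
tcp_pos: [0.5101, 0.3601, 0.0677]
ee_rot: [2.221, 2.222, 0.002]
contact_force: [-3.8, -2.1, 12.0]
opening: 0.0335
```

Contact (12 N) came at the expected height. I release and lift.

```bash
python3 -m handwheel '[[[0,0,-0.0005,0,0,0,0.036],[0,0,0,0,0,0,0.04],[0,0,0,0,0,0,0.048],[0,0,0,0,0,0,0.06],[0,0,0,0,0,0,0.06]]]' 
python3 -m handwheel '[[[0,0,0,0,0,0,0.06],[0,0,-0.02,0,0,0,0.06],[0,0,-0.04,0,0,0,0.06],[0,0,-0.04,0,0,0,0.06],[0,0,0,0,0,0,0.06]]]'
python3 - <<'E'
from h import *
go([.645,.052,.18],0)
d=cap('top','t2.png');hs=cv2.cvtColor(d['frame'],cv2.COLOR_RGB2HSV);g=d['frame'].max(2)
w=cap('wrist','w3.png');np.savez('w3.npz',**{k:w[k] for k in('frame','K','extrinsics')})
E
```

```text
time: 8.9
tcp_pos: [0.5098, 0.3598, 0.0663]
ee_rot: [-2.221, -2.222, 0.001]
contact_force: [-0.6, -0.2, -0.5]
opening: 0.0599
time: 9.4
tcp_pos: [0.513, 0.3621, 0.1729]
ee_rot: [2.22, 2.221, 0.015]
contact_force: [0.7, 0.5, 0.6]
opening: 0.0601
t 9.4 tcp [0.513  0.3621 0.1729] yaw 90.03 tilt [ 0.008   0.0056 -1.    ] F [0.7 0.5 0.6] open 0.0601 q [ 0.61  0.38 -0.08  1.09  0.    0.61]
TOOL shift [-0.3101  0.1318 -0.0078] az 1.5714
```

View pics/w3.png

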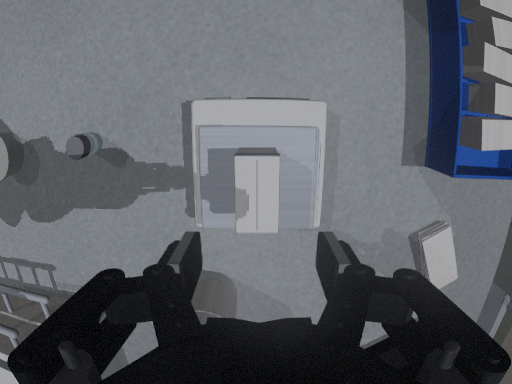

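The carton stands upright in the middle of the pan, top face at (235–279, 153–233), pan at (198–318, 127–230). I measure it and turn for the drawer.

```bash
python3 - <<'E'
from h import *
d=load('w3.npz');g=d['frame'].max(2);hs=cv2.cvtColor(d['frame'],cv2.COLOR_RGB2HSV)
print(hs[190,225:290:3].tolist())
for t in(10,14): wrect(d,((hs[...,1]<t)&(g>120)).astype(np.uint8),(228,140,290,238),.096)
print(np.round(fish(d,[(199,127),(318,127),(197,226),(319,226)],.046),4))
E
python3 -m handwheel '[[[0,0,-0.01,0,0,0.1428,0.06],[0,0,-0.01,0,0,0.1428,0.06],[0,0,-0.01,0,0,0.1428,0.06],[0,0,0,0,0,0.1428,0.06],[0,0,0,0,0,0.1428,0.06]]]' >/dev/null
python3 -m handwheel '[[[0,0,0,0,0,0.1428,0.06],[0,0,0,0,0,0.1428,0.06],[0,0,0,0,0,0.1428,0.06],[0,0,0,0,0,0.1428,0.05],[0,0,0,0,0,0.1428,0.04]]]' >/dev/null
python3 -m handwheel '[[[0,0.02,0,0,0,0.1428,0.036],[0,0.045,0,0,0,0,0.034],[0,0.045,0,0,0,0,0.034],[0,0.045,0,0,0,0,0.034],[0,0.045,0,0,0,0,0.034]]]' >/dev/null
python3 -m handwheel '[[[0,0.045,0,0,0,0,0.034],[0,0.045,0,0,0,0,0.034],[0,0.02,0,0,0,0,0.034],[0,0,0,0,0,0,0.034],[0,0,0,0,0,0,0.034]]]'
python3 - <<'E'
from h import *
go([.6445,.052,.2],0)
w=cap('wrist','w4.png');np.savez('w4.npz',**{k:w[k] for k in('frame','K','extrinsics')})
E
```

```text
[[108, 26, 116], [109, 24, 116], [117, 22, 118], [113, 19, 107], [140, 6, 132], [135, 4, 138], [135, 4, 135], [108, 8, 169], [114, 7, 173], [110, 9, 173], [120, 6, 173], [108, 7, 171], [110, 9, 174], [114, 7, 173], [120, 7, 173], [110, 9, 173], [110, 9, 174], [114, 7, 173], [116, 15, 140], [109, 24, 149], [108, 22, 148], [108, 23, 147]]
rect ctr [507.3 360.4] size [60.2 33.3] ang 0.0
rect ctr [507.7 360.4] size [61.1 33.5] ang 0.1
[[0.4582 0.3087 0.046 ]
 [0.4582 0.4155 0.046 ]
 [0.5533 0.302  0.046 ]
 [0.5535 0.4212 0.046 ]]
time: 11.5
tcp_pos: [0.5122, 0.05, 0.1954]
ee_rot: [-3.141, 0.001, 0.003]
contact_force: [-0.0, 0.3, 0.6]
opening: 0.034
t 11.5 tcp [0.5122 0.05   0.1954] yaw -0.03 tilt [-2.1e-03  3.0e-04 -1.0e+00] F [-0.   0.3  0.6] open 0.034 q [ 0.1   0.17 -0.31  1.09  0.    1.67]
TOOL shift [ 0.1323 -0.0021 -0.0049] az -0.0005
```

View pics/w4.png

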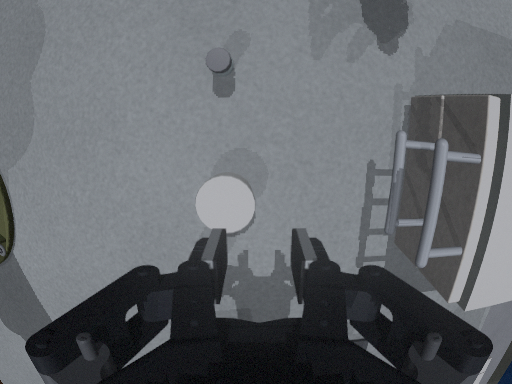

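The wrist view shows the upper handle bar from (441,142) to (422,265), with the lower handle further left at (400,135)–(390,232).

Run:
```python
from h import *
d=load('w4.npz')
print(np.round(fish(d,[(441,145),(436,190),(430,220),(422,264)],.146),4))
print(np.round(fish(d,[(495,97),(490,97)],.164),4))
```

```text
[[0.6463 0.1012 0.146 ]
 [0.6465 0.067  0.146 ]
 [0.6455 0.0429 0.146 ]
 [0.6468 0.004  0.146 ]]
[[0.6837 0.1418 0.164 ]
 [0.6781 0.141  0.164 ]]
```

```bash
python3 -m handwheel '[[[0.034,-0.002,-0.01,0,0,0,0.03],[0.035,0,0,0,0,0,0.03],[0.035,0,0,0,0,0,0.03],[0.03,0,0,0,0,0,0.03],[0,0,0,0,0,0,0.03]]]' >/dev/null
python3 -m handwheel '[[[0,0,0,0,0,0,0.03],[0,0,0,0,0,0,0.03]]]' 
python3 -c "
from h import *
go([.6463,.052,.128],0)"
```

```text
time: 12.25
tcp_pos: [0.6458, 0.0531, 0.2062]
ee_rot: [-3.142, -0.003, 0.002]
contact_force: [-0.8, 0.6, 0.3]
opening: 0.0299
t 12.2 tcp [0.6458 0.0531 0.2062] yaw 0.11 tilt [-0.0015  0.     -1.    ] F [-0.8  0.6  0.3] open 0.0299 q [0.08 0.42 0.04 1.2  0.   1.65]
TOOL shift [0.0006 0.0011 0.0782] az 0.0019
```

```bash
python3 -m handwheel '[[[0,0,0.02,0,0,0,0.03],[0,0,0.02,0,0,0,0.03],[0,0,0.02,0,0,0,0.03],[0,0,0.018,0,0,0,0.03],[0,0,0,0,0,0,0.03]]]' 40
python3 -m handwheel '[[[0,0,0,0,0,0,0.02],[0,0,0,0,0,0,0.008],[0,0,0,0,0,0,0.004],[0,0,0,0,0,0,0.004]]]' 40
python3 -c "
from h import *
go([.4803,.052,.128],0)"
```

```text
time: 12.75
tcp_pos: [0.6439, 0.0524, 0.1264]
ee_rot: [3.141, 0.002, -0.008]
contact_force: [-0.0, -0.1, -0.2]
opening: 0.0298
time: 13.15
tcp_pos: [0.646, 0.0524, 0.13]
ee_rot: [-3.141, -0.001, 0.001]
contact_force: [-5.6, 0.7, 3.3]
opening: 0.0091
t 13.2 tcp [0.646  0.0524 0.13  ] yaw 0.03 tilt [-7.e-04  5.e-04 -1.e+00] F [-5.6  0.7  3.3] open 0.0091 q [ 0.08  0.46 -0.07  1.04  0.    1.65]
TOOL shift [-0.1657  0.0003  0.0021] az 0.0005
```

```bash
python3 -m handwheel '[[[-0.01,0,0,0,0,0,0.004],[-0.02,0,0,0,0,0,0.004],[-0.02,0,0,0,0,0,0.004],[-0.02,0,0,0,0,0,0.004],[-0.02,0,0,0,0,0,0.004]]]' 
python3 -m handwheel '[[[-0.02,0,0,0,0,0,0.004],[-0.02,0,0,0,0,0,0.004],[-0.015,0,0,0,0,0,0.004],[-0.01,0,0,0,0,0,0.004],[-0.005,0,0,0,0,0,0.004]]]' 
python3 -m handwheel '[[[-0.004,0,0,0,0,0,0.004],[0,0,0,0,0,0,0.004]]]' 
python3 -m handwheel '[[[-0.003,0,0,0,0,0,0.004],[0,0,0,0,0,0,0.004]]]'
```

```text
time: 13.65
tcp_pos: [0.5576, 0.0541, 0.13]
ee_rot: [-3.137, -0.002, -0.006]
contact_force: [2.2, 7.7, 1.1]
opening: 0.0094
time: 14.15
tcp_pos: [0.4871, 0.0555, 0.13]
ee_rot: [-3.134, -0.003, -0.005]
contact_force: [2.1, 12.3, -2.2]
opening: 0.0098
time: 14.35
tcp_pos: [0.4831, 0.0556, 0.13]
ee_rot: [-3.134, -0.003, -0.004]
contact_force: [-2.7, 11.4, 2.1]
opening: 0.0095
time: 14.55
tcp_pos: [0.4806, 0.0557, 0.13]
ee_rot: [-3.134, -0.003, -0.005]
contact_force: [0.1, 12.2, 1.7]
opening: 0.0095
```

```bash
python3 -m handwheel '[[[-0.003,-0.002,0,0,0,0,0.004],[0,0,0,0,0,0,0.004]]]' 
python3 -m handwheel '[[[-0.003,0,0,0,0,0,0.004],[0,0,0,0,0,0,0.004]]]' 
python3 -m handwheel '[[[-0.002,0,0,0,0,0,0.004],[0,0,0,0,0,0,0.004]]]'
```

```text
time: 14.75
tcp_pos: [0.4801, 0.0557, 0.1301]
ee_rot: [-3.138, -0.002, -0.011]
contact_force: [7.8, 5.9, -7.0]
opening: 0.0095
time: 14.95
tcp_pos: [0.48, 0.0557, 0.1302]
ee_rot: [-3.138, -0.001, -0.019]
contact_force: [17.9, 4.9, -16.8]
opening: 0.0096
time: 15.15
tcp_pos: [0.48, 0.0557, 0.1302]
ee_rot: [-3.138, -0.001, -0.024]
contact_force: [23.3, 5.7, -22.2]
opening: 0.0094
```

The drawer is at its stop (0.166 m travelled, force rising). I relieve the load, release and look into the drawer.

```bash
python3 -m handwheel '[[[0.004,0,0,0,0,0,0.004],[0.0035,0,0,0,0,0,0.012],[0,0,0,0,0,0,0.025],[0,0,0,0,0,0,0.032],[0,0,0,0,0,0,0.032]]]' 
python3 -m handwheel '[[[0,0,-0.02,0,0,0,0.032],[0,0,-0.04,0,0,0,0.032],[0,0,-0.04,0,0,0,0.032],[0,0,-0.04,0,0,0,0.04],[0,0,-0.04,0,0,0,0.05]]]' 
python3 -m handwheel '[[[0,0,-0.02,0,0,0,0.06],[0,0,0,0,0,0,0.06],[0,0,0,0,0,0,0.06]]]'
python3 - <<'E'
from h import *
go([.5,.2,.25],0)
w=cap('wrist','w5.png');np.savez('w5.npz',**{k:w[k] for k in('frame','K','extrinsics')})
w=cap('top','t5.png');np.savez('t5.npz',**{k:w[k] for k in('frame','K','extrinsics')})
a=cv2.imread('pics/w5.png');b=cv2.imread('pics/t5.png')
c=np.zeros((600,800,3),np.uint8);c[:384,:512]=a
q=cv2.resize(b[125:180,180:265],None,fx=4,fy=4,interpolation=cv2.INTER_CUBIC);c[384:600,:340]=q[:216]
cv2.imwrite('pics/c5.png',c[:, :520])
E
```

```text
time: 15.65
tcp_pos: [0.479, 0.0539, 0.1288]
ee_rot: [3.141, 0.001, -0.0]
contact_force: [-0.4, 0.6, -0.4]
opening: 0.0318
time: 16.15
tcp_pos: [0.4788, 0.0539, 0.3103]
ee_rot: [3.142, 0.001, -0.0]
contact_force: [0.2, -0.8, -0.0]
opening: 0.05
time: 16.45
tcp_pos: [0.4793, 0.054, 0.3284]
ee_rot: [3.142, 0.001, 0.0]
contact_force: [-0.0, 0.3, -0.5]
opening: 0.0603
t 16.4 tcp [0.4793 0.054  0.3284] yaw 0.03 tilt [ 3.e-04 -0.e+00 -1.e+00] F [-0.   0.3 -0.5] open 0.0603 q [ 0.11  0.07 -0.13  1.37 -0.    1.68]
TOOL shift [ 0.0207 -0.146   0.0784] az 0.0006
```

View pics/c5.png

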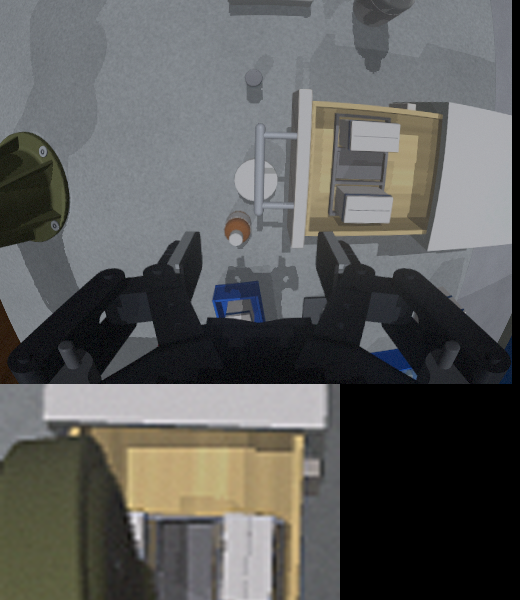

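The drawer is out. The filed cartons' tops are at (375,136) and (367,207), and the middle place is free, with the grey liner at about (360,165). I measure them (8 pictures viewed so far plus this one = 9).

Run:
```python
from h import *
d=load('w5.npz');f=d['frame'];g=f.max(2);hs=cv2.cvtColor(f,cv2.COLOR_RGB2HSV)
print('row165',g[165,328:400].tolist());print('row165s',hs[165,328:400,1].tolist());print('col360',g[115:230,360].tolist())
m=((g>165)&(hs[...,1]<25)).astype(np.uint8)
A=wrect(d,m,(345,115,405,155),.146);B=wrect(d,m,(340,185,400,228),.146)
print('mid',(np.array(A[0])+B[0])/2,'dir a->b',np.array(B[0])-A[0])
# handle
print(np.round(fish(d,[(260,127),(260,211)],.146),4), 'face',np.round(fish(d,[(311,92),(303,246)],.142),4))
```

```text
row165 [170, 170, 171, 137, 76, 90, 112, 115, 104, 115, 115, 103, 104, 105, 102, 100, 99, 104, 102, 101, 100, 94, 90, 88, 88, 84, 87, 89, 87, 84, 81, 82, 82, 81, 80, 80, 80, 78, 77, 79, 78, 79, 77, 78, 80, 80, 79, 79, 78, 77, 80, 79, 79, 75, 60, 64, 90, 114, 116, 152, 156, 154, 155, 154, 154, 157, 167, 166, 167, 166, 168, 167]
row165s [74, 72, 72, 69, 37, 6, 14, 13, 12, 13, 13, 10, 10, 12, 10, 13, 10, 12, 10, 13, 10, 16, 8, 6, 9, 3, 9, 11, 6, 6, 9, 9, 3, 6, 6, 10, 6, 7, 3, 6, 3, 0, 10, 10, 10, 10, 6, 3, 7, 3, 6, 10, 10, 7, 13, 24, 3, 9, 7, 70, 75, 76, 74, 78, 75, 76, 75, 75, 76, 75, 74, 72]
col360 [79, 77, 85, 106, 114, 89, 166, 172, 174, 173, 175, 173, 173, 174, 172, 174, 175, 174, 173, 173, 168, 155, 174, 175, 172, 173, 172, 174, 174, 175, 176, 175, 174, 174, 174, 156, 79, 85, 86, 84, 83, 86, 89, 86, 86, 80, 80, 79, 76, 79, 82, 107, 108, 107, 106, 109, 110, 108, 109, 108, 110, 109, 107, 109, 99, 76, 81, 105, 106, 104, 112, 113, 115, 115, 115, 114, 117, 116, 107, 85, 102, 147, 173, 173, 173, 175, 175, 174, 174, 173, 173, 174, 174, 174, 175, 140, 174, 175, 172, 175, 175, 175, 176, 173, 172, 173, 174, 154, 111, 80, 76, 100, 107, 106, 103]
rect ctr [614.2  98.5] size [32.7 60.5] ang 89.7
rect ctr [613.1  10. ] size [31.7 59.4] ang 87.8
mid [613.6373291   54.22283936] dir a->b [ -1.1505127  -88.48631287]
[[0.4813 0.1052 0.146 ]
 [0.4815 0.0095 0.146 ]] face [[ 0.5371  0.1448  0.142 ]
 [ 0.5345 -0.0378  0.142 ]]
```

```bash
python3 -m handwheel '[[[0,-0.02,0,0,0,0,0.0854],[0.004,-0.045,0,0,0,0,0.0854],[0.004,-0.045,0,0,0,0,0.0854],[0.004,-0.045,0,0,0,0,0.0854],[0.004,-0.045,0,0,0,0,0.0854]]]' >/dev/null
python3 -m handwheel '[[[0.004,-0.045,0.02,0,0,0,0.0854],[0.004,-0.045,0.03,0,0,0,0.0854],[0.004,-0.016,0.04,0,0,0,0.0854],[0,0,0.04,0,0,0,0.0854],[0,0,0.03,0,0,0,0.0854]]]' >/dev/null
python3 -m handwheel '[[[0,0,0,0,0,0,0.0854],[0,0,0,0,0,0,0.0854]]]' 
python3 -c "
from h import *
go([.5075,.3604,.056],0)"
```

```text
time: 17.75
tcp_pos: [0.5061, 0.3559, 0.1702]
ee_rot: [3.14, 0.001, -0.004]
contact_force: [1.2, -0.1, 0.8]
opening: 0.0853
t 17.8 tcp [0.5061 0.3559 0.1702] yaw 0.03 tilt [-0.0023 -0.0016 -1.    ] F [ 1.2 -0.1  0.8] open 0.0853 q [ 0.61  0.38 -0.09  1.1  -0.    2.18]
TOOL shift [ 0.0016 -0.0047  0.1142] az 0.0005
```

```bash
python3 -m handwheel '[[[0.0015,-0.0045,0.02,0,0,0,0.0854],[0,0,0.03,0,0,0,0.0854],[0,0,0.02,0,0,0,0.0854],[0,0,0,0,0,0,0.0854],[0,0,0,0,0,0,0.0854]]]'
python3 -c "
from h import *
go([.5075,.3604,.056],0)"
```

```text
time: 18.25
tcp_pos: [0.5095, 0.3616, 0.1029]
ee_rot: [-3.14, -0.0, -0.003]
contact_force: [0.2, -0.4, 0.4]
opening: 0.0852
t 18.2 tcp [0.5095 0.3616 0.1029] yaw 0.01 tilt [ 0.0018  0.0013 -1.    ] F [ 0.2 -0.4  0.4] open 0.0852 q [ 0.62  0.43 -0.18  0.96  0.    2.19]
TOOL shift [-0.002   0.0012  0.0469] az 0.0002
```

```bash
python3 -m handwheel '[[[-0.0015,0.0008,0.015,0,0,0,0.0854],[0,0,0.015,0,0,0,0.0854],[0,0,0.015,0,0,0,0.0854],[0,0,0,0,0,0,0.0854],[0,0,0,0,0,0,0.0854]]]'
python3 -c "
from h import *
go([.5075,.3604,.056],0)"
```

```text
time: 18.75
tcp_pos: [0.508, 0.3609, 0.0579]
ee_rot: [-3.14, -0.001, -0.003]
contact_force: [-0.3, -0.5, 0.9]
opening: 0.0855
t 18.8 tcp [0.508  0.3609 0.0579] yaw 0.03 tilt [ 0.0019  0.0013 -1.    ] F [-0.3 -0.5  0.9] open 0.0855 q [ 0.62  0.47 -0.23  0.87 -0.    2.19]
TOOL shift [-0.0005  0.0005  0.0019] az 0.0005
```

```bash
python3 -m handwheel '[[[-0.0003,0.0005,0.0015,0,0,0,0.075],[0,0,0,0,0,0,0.066],[0,0,0,0,0,0,0.06],[0,0,0,0,0,0,0.055],[0,0,0,0,0,0,0.055]]]' 30
python3 -m handwheel '[[[0,0,0,0,0,0,0.055],[0,0,0,0,0,0,0.055]]]'
python3 -c "
from h import *
go([.5075,.3604,.056],0)"
```

```text
time: 19.25
tcp_pos: [0.5073, 0.3603, 0.0556]
ee_rot: [-3.141, -0.001, -0.002]
contact_force: [-0.9, -0.6, 5.9]
opening: 0.0615
time: 19.45
tcp_pos: [0.5073, 0.3602, 0.0556]
ee_rot: [-3.141, -0.001, -0.002]
contact_force: [-0.3, -0.9, 5.7]
opening: 0.0618
t 19.4 tcp [0.5073 0.3602 0.0556] yaw 0.03 tilt [ 0.0014  0.001  -1.    ] F [-0.3 -0.9  5.7] open 0.0618 q [ 0.62  0.47 -0.24  0.86 -0.    2.19]
TOOL shift [ 0.0002 -0.0002 -0.0004] az 0.0006
```

```bash
python3 -m handwheel '[[[0,0,-0.01,0,0,0,0.055],[0,0,-0.03,0,0,0,0.055],[0,0,-0.04,0,0,0,0.055],[0,0,-0.04,0,0,0,0.055],[0,0,-0.03,0,0,0.0157,0.055]]]'
python3 -m handwheel '[[[0,0.02,-0.01,0,0,0,0.055],[0,0.035,0,0,0,0,0.055],[0,0.04,0,0,0,0,0.055],[0,0.04,0,0,0,0,0.055],[0,0.04,0,0,0,0,0.055]]]' >/dev/null
python3 -m handwheel '[[[0,0.04,0,0,0,0,0.055],[0,0.04,0,0,0,0,0.055],[0.02,0.03,0,0,0,0,0.055],[0.03,0.02,0,0,0,0,0.055],[0.03,0,0,0,0,0,0.055]]]' 
python3 -m handwheel '[[[0.025,0,0,0,0,0,0.055],[0,0,0,0,0,0,0.055],[0,0,0,0,0,0,0.055]]]'
python3 - <<'E'
from h import *
go([.6136,.0548,.20],-0.9)
w=cap('wrist','w6.png');np.savez('w6.npz',**{k:w[k] for k in('frame','K','extrinsics')})
b=cap('top','t6.png');np.savez('t6.npz',**{k:b[k] for k in('frame','K','extrinsics')})
s=cap('side','s6.png');np.savez('s6.npz',**{k:s[k] for k in('frame','K','extrinsics')})
E
```

```text
time: 19.95
tcp_pos: [0.507, 0.3601, 0.2077]
ee_rot: [-3.14, 0.024, -0.003]
contact_force: [0.0, 0.8, -0.2]
opening: 0.0618
time: 20.95
tcp_pos: [0.5815, 0.0498, 0.2141]
ee_rot: [3.14, -0.03, -0.002]
contact_force: [0.3, -0.1, -1.3]
opening: 0.0613
time: 21.25
tcp_pos: [0.6059, 0.0524, 0.2133]
ee_rot: [3.141, -0.025, -0.004]
contact_force: [-0.1, 0.1, -1.0]
opening: 0.0614
t 21.2 tcp [0.6059 0.0524 0.2133] yaw -0.9 tilt [-2.7e-03 -4.0e-04 -1.0e+00] F [-0.1  0.1 -1. ] open 0.0614 q [ 0.09  0.34 -0.05  1.18 -0.    1.67]
TOOL shift [ 0.0077 -0.0025  0.0133] az 0.0
```

```bash
python3 -m handwheel '[[[0.0075,-0.0025,0.01,0,0,0,0.055],[0,0,0.02,0,0,0,0.055],[0,0,0.02,0,0,0,0.055],[0,0,0,0,0,0,0.055],[0,0,0,0,0,0,0.055]]]'
python3 - <<'E'
from h import *
go([.6136,.0548,.1056],-0.9)
w=cap('wrist','w6.png');np.savez('w6.npz',**{k:w[k] for k in('frame','K','extrinsics')})
a=cv2.imread('pics/w6.png');cv2.imwrite('pics/w6c.png',cv2.resize(a[100:340,130:400],None,fx=2.5,fy=2.5,interpolation=cv2.INTER_CUBIC))
E
```

```text
time: 21.9
tcp_pos: [0.6141, 0.0558, 0.1642]
ee_rot: [3.141, -0.023, -0.002]
contact_force: [0.1, -0.2, -0.3]
opening: 0.0618
t 21.9 tcp [0.6141 0.0558 0.1642] yaw -0.84 tilt [-1.1e-03 -1.0e-04 -1.0e+00] F [ 0.1 -0.2 -0.3] open 0.0618 q [ 0.09  0.38 -0.11  1.08  0.    1.68]
TOOL shift [-0.0004  0.001   0.0586] az 0.001
```

View pics/w6c.png

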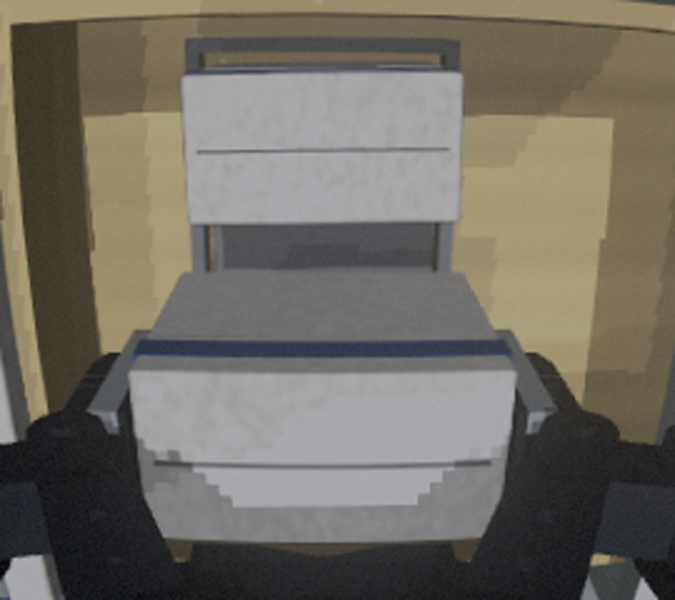

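The held carton is level, with the filed carton's top behind it at crop (183–461, 73–222), the frame rails at (190–205) and (437–452), and the liner at (217–436). I work out the alignment.

Run:
```python
from h import *
d=load('w6.npz')
U=lambda L:[(130+(a+.5)/2.5-.5,100+(b+.5)/2.5-.5) for a,b in L]
w=fish(d,U([(184,73),(462,72),(459,222),(188,222)]),.146);print(np.round(w[:,:2]*1000,1).tolist(),w.mean(0)*1000)
print('rail out/in',np.round(fish(d,U([(191,250),(205,250),(437,250),(452,250)]),.102)[:,:2]*1000,1).tolist())
print('liner',np.round(fish(d,U([(217,250),(435,250)]),.096)[:,:2]*1000,1).tolist())
g=d['frame'].max(2);hs=cv2.cvtColor(d['frame'],cv2.COLOR_RGB2HSV)
wrect(d,((g>150)&(hs[...,1]<25)).astype(np.uint8),(195,125,320,192),.146)
# held carton bottom edges expected z = tcp-.0096; its top z=tcp+.0404
print('held top',np.round(fish(d,U([(132,370),(516,370)]),.1642+.0404)[:,:2]*1000,1).tolist(),'bottom far',np.round(fish(d,U([(184,272),(463,272)]),.1642-.0096)[:,:2]*1000,1).tolist())
```

```text
[[585.6, 115.8], [645.5, 115.1], [645.6, 81.6], [584.8, 82.5]] [615.3840969   98.72991059 146.        ]
rail out/in [[576.6, 62.5], [580.7, 62.4], [647.7, 61.4], [652.1, 61.4]]
liner [[583.3, 60.5], [648.0, 59.6]]
rect ctr [615.1  98.6] size [32.7 60.5] ang 89.8
held top [[585.5, 74.5], [644.7, 73.7]] bottom far [[584.8, 73.5], [645.3, 72.7]]
```

```bash
python3 -m handwheel '[[[0,0.0012,0.01,0,0,0,0.055],[0,0,0.015,0,0,0,0.055],[0,0,0.012,0,0,0,0.055],[0,0,0.008,0,0,0,0.055],[0,0,0,0,0,0,0.055]]]' 
python3 -m handwheel '[[[0,0,0.005,0,0,0,0.055],[0,0,0,0,0,0,0.055],[0,0,0,0,0,0,0.055]]]'
python3 -c "
from h import *
go([.6143,.0546,.1056],-0.9)"
```

```text
time: 22.45
tcp_pos: [0.6136, 0.0543, 0.118]
ee_rot: [3.141, -0.024, -0.003]
contact_force: [-0.6, -0.4, -0.1]
opening: 0.0619
time: 22.75
tcp_pos: [0.6148, 0.0544, 0.1148]
ee_rot: [-3.141, 0.024, -0.001]
contact_force: [-0.2, -0.9, -1.0]
opening: 0.0616
t 22.8 tcp [0.6148 0.0544 0.1148] yaw -0.87 tilt [ 6.e-04  0.e+00 -1.e+00] F [-0.2 -0.9 -1. ] open 0.0616 q [ 0.09  0.41 -0.18  0.98 -0.    1.67]
TOOL shift [-0.0005 -0.0002  0.0092] az 0.0006
```

```bash
python3 -m handwheel '[[[0,0,0.003,0,0,0,0.055],[0,0,0.003,0,0,0,0.055],[0,0,0,0,0,0,0.055]]]' 
python3 -m handwheel '[[[0,0,0.002,0,0,0,0.055],[0,0,0,0,0,0,0.055]]]'
python3 -m handwheel '[[[0,0,0.0012,0,0,0,0.055],[0,0,0,0,0,0,0.055]]]'
```

```text
time: 23.05
tcp_pos: [0.6142, 0.0544, 0.108]
ee_rot: [3.141, -0.024, -0.001]
contact_force: [-0.1, 0.2, -0.3]
opening: 0.0615
time: 23.25
tcp_pos: [0.6144, 0.0544, 0.1062]
ee_rot: [3.141, -0.024, -0.001]
contact_force: [-0.0, -0.0, -0.6]
opening: 0.0618
time: 23.45
tcp_pos: [0.6149, 0.0544, 0.1057]
ee_rot: [3.141, -0.024, 0.001]
contact_force: [-0.5, -0.2, 1.2]
opening: 0.0617
```

```bash
python3 -m handwheel '[[[0,0,0.0007,0,0,0,0.055],[0,0,0,0,0,0,0.055]]]'
python3 -m handwheel '[[[0,0,-0.0003,0,0,0,0.062],[0,0,0,0,0,0,0.065],[0,0,0,0,0,0,0.07],[0,0,0,0,0,0,0.075],[0,0,0,0,0,0,0.075]]]'
python3 -m handwheel '[[[0,0,-0.01,0,0,0,0.075],[0,0,-0.03,0,0,0,0.075],[0,0,-0.04,0,0,0,0.075],[0,0,-0.04,0,0,0,0.075],[0,0,0,0,0,0,0.075]]]'
python3 - <<'E'
from h import *
go([.55,.0,.26],0)
w=cap('wrist','w7.png');np.savez('w7.npz',**{k:w[k] for k in('frame','K','extrinsics')})
a=cv2.imread('pics/w7.png');cv2.imwrite('pics/w7c.png',cv2.resize(a[100:340,130:400],None,fx=2.5,fy=2.5,interpolation=cv2.INTER_CUBIC))
E
```

```text
time: 23.65
tcp_pos: [0.6153, 0.0544, 0.1056]
ee_rot: [-3.141, 0.024, -0.003]
contact_force: [-0.5, 0.1, 5.8]
opening: 0.0619
time: 24.15
tcp_pos: [0.6144, 0.0544, 0.1046]
ee_rot: [3.141, -0.024, -0.001]
contact_force: [0.3, -0.3, 0.1]
opening: 0.0753
time: 24.65
tcp_pos: [0.618, 0.0547, 0.2321]
ee_rot: [-3.14, 0.024, -0.016]
contact_force: [-0.5, 0.1, 0.1]
opening: 0.0753
t 24.6 tcp [0.618  0.0547 0.2321] yaw -0.87 tilt [ 0.0105  0.001  -0.9999] F [-0.5  0.1  0.1] open 0.0753 q [ 0.09  0.34 -0.    1.21  0.    1.67]
TOOL shift [-0.0669  0.0557 -0.0287] az -0.0151
```

View pics/w7c.png

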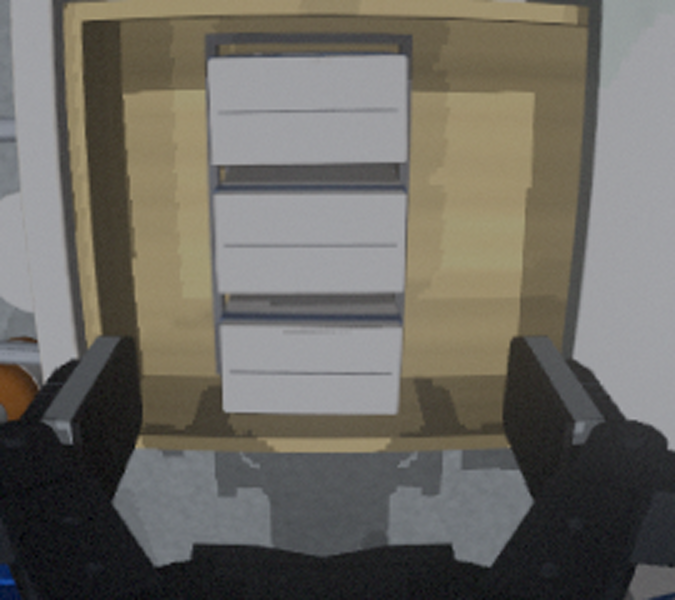

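The carton sits in the middle place, in line with both neighbours and level between the rails (crop (217–405, 190–293)). I measure it and move to the tally counter with shut fingers.

```bash
python3 - <<'E'
from h import *
d=load('w7.npz');g=d['frame'].max(2);hs=cv2.cvtColor(d['frame'],cv2.COLOR_RGB2HSV)
m=((g>150)&(hs[...,1]<25)).astype(np.uint8)
Y=lambda b:int(100+b/2.5)
wrect(d,m,(205,Y(50),300,Y(166)),.146);wrect(d,m,(205,Y(188),300,Y(296)),.146);wrect(d,m,(205,Y(322),300,Y(415)),.146)
E
python3 -m handwheel '[[[0,0,-0.03,0,0,-0.015,0.04],[-0.02,0.02,-0.02,0,0,0,0.02],[-0.025,0.04,0,0,0,0,0],[-0.02,0.045,0,0,0,0,0],[0,0.045,0,0,0,0,0]]]' >/dev/null
python3 -m handwheel '[[[0,0.045,0,0,0,0,0],[0,0.045,0,0,0,0,0],[0,0.045,0,0,0,0,0],[0,0.035,0,0,0,0,0],[0,0,0,0,0,0,0]]]' >/dev/null
python3 -m handwheel '[[[0,0,0,0,0,0,0],[0,0,0,0,0,0,0]]]'
python3 - <<'E'
from h import *
go([.555,-.264,.098],0)
d=cap('wrist','w8.png');np.savez('w8.npz',**{k:d[k] for k in('frame','K','extrinsics')})
a=cv2.imread('pics/w8.png');cv2.imwrite('pics/w8c.png',a)
t=cap('top');f=t['frame'];print(f[168:181,332:346].max(2)[::2].tolist())
E
```

```text
rect ctr [615.3  98.6] size [59.6 32.7] ang 0.0
rect ctr [615.6  55.6] size [31.8 60.1] ang 89.0
rect ctr [614.6  10.6] size [31.7 60.6] ang 88.9
time: 25.9
tcp_pos: [0.5492, -0.2645, 0.2743]
ee_rot: [-3.141, -0.001, 0.002]
contact_force: [0.5, -0.1, 0.4]
opening: 0.0001
t 25.9 tcp [ 0.5492 -0.2645  0.2743] yaw 0.03 tilt [-0.001  0.001 -1.   ] F [ 0.5 -0.1  0.4] open 0.0001 q [-0.45  0.32  0.06  1.31  0.    1.12]
TOOL shift [ 0.006  -0.0003  0.1763] az 0.0006
[[172, 129, 81, 91, 128, 191, 186, 179, 182, 181, 146, 39, 55, 58], [182, 172, 103, 86, 92, 101, 139, 153, 194, 185, 149, 40, 54, 51], [182, 183, 190, 173, 49, 28, 32, 25, 45, 114, 168, 45, 47, 56], [177, 177, 185, 170, 20, 39, 46, 41, 33, 48, 77, 52, 56, 58], [180, 182, 184, 174, 78, 23, 36, 29, 30, 85, 138, 50, 53, 57], [156, 156, 155, 160, 167, 169, 169, 168, 168, 153, 62, 50, 55, 57], [83, 53, 97, 81, 53, 96, 82, 36, 52, 52, 53, 50, 50, 56]]
```

```bash
python3 -m handwheel '[[[0,0,0.04,0,0,0,0],[0,0,0.05,0,0,0,0],[0,0,0.05,0,0,0,0],[0,0,0.034,0,0,0,0],[0,0,0,0,0,0,0]]]' 
python3 -m handwheel '[[[0,0,0,0,0,0,0],[0.01,0,0,0,0,0,0],[0.01,0,0,0,0,0,0],[0,0,0,0,0,0,0],[0,0,0,0,0,0,0]]]' 
python3 -m handwheel '[[[0.008,0,0,0,0,0,0],[0.008,0,0,0,0,0,0],[0.008,0,0,0,0,0,0],[0,0,0,0,0,0,0],[0,0,0,0,0,0,0]]]' 
python3 -m handwheel '[[[0.008,0,0,0,0,0,0],[0.008,0,0,0,0,0,0],[0.008,0,0,0,0,0,0],[0,0,0,0,0,0,0],[0,0,0,0,0,0,0]]]'
```

```text
time: 26.5
tcp_pos: [0.5458, -0.2624, 0.0958]
ee_rot: [-3.137, -0.003, 0.013]
contact_force: [-1.7, 1.0, 0.2]
opening: -0.0002
time: 27.0
tcp_pos: [0.5706, -0.2658, 0.1018]
ee_rot: [3.141, 0.001, 0.002]
contact_force: [-0.6, -0.4, 0.5]
opening: 0.0001
time: 27.5
tcp_pos: [0.5934, -0.2659, 0.1038]
ee_rot: [3.141, -0.0, -0.0]
contact_force: [-10.5, 3.4, 20.6]
opening: -0.0002
time: 28.0
tcp_pos: [0.6172, -0.2656, 0.1005]
ee_rot: [-3.142, 0.0, 0.002]
contact_force: [-3.1, -0.3, 3.0]
opening: 0.0003
```

```bash
python3 -m handwheel '[[[0.006,0,0,0,0,0,0],[0,0,0,0,0,0,0]]]'
python3 - <<'E'
from h import *
w=cap('wrist','w9.png');s=cap('side','s9.png')
a=cv2.imread('pics/w9.png');b=cv2.imread('pics/s9.png')
c=np.zeros((600,800,3),np.uint8);c[:384,:512]=a
q=cv2.resize(b[120:190,235:325],None,fx=5,fy=5,interpolation=cv2.INTER_CUBIC)
p=cv2.resize(b[130:190,250:310],(288,216+72),interpolation=cv2.INTER_CUBIC);c[100:388,512:]=p
cv2.imwrite('pics/c9.png',c[:390])
E
```

```text
time: 28.2
tcp_pos: [0.6235, -0.2655, 0.1003]
ee_rot: [-3.141, 0.0, 0.001]
contact_force: [-3.0, -0.1, 1.7]
opening: -0.0002
```

View pics/c9.png

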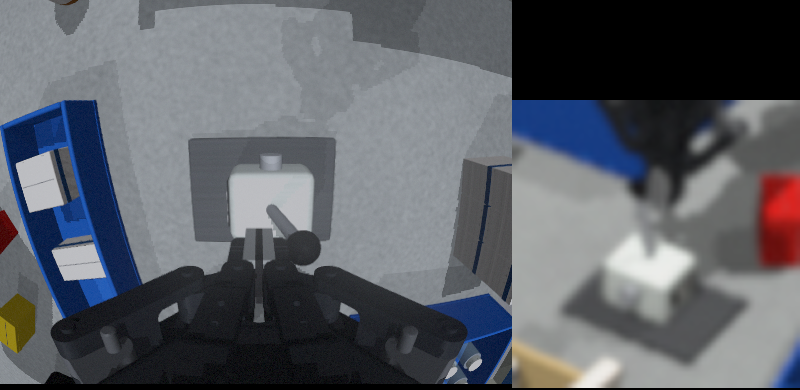

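The ball at (304,247) is ahead (+x) of the shut fingers and the lever is past vertical. I push on to the stop.

```bash
python3 -m handwheel '[[[0.005,0,0,0,0,0,0],[0,0,0,0,0,0,0]]]'
python3 -m handwheel '[[[0.003,0,0,0,0,0,0],[0,0,0,0,0,0,0]]]'
python3 -m handwheel '[[[0.003,0,0,0,0,0,0],[0,0,0,0,0,0,0]]]'
```

```text
time: 28.5
tcp_pos: [0.6283, -0.2654, 0.1002]
ee_rot: [-3.141, 0.0, 0.002]
contact_force: [-3.4, -1.4, -0.4]
opening: -0.0001
time: 28.7
tcp_pos: [0.6314, -0.2653, 0.1003]
ee_rot: [-3.141, -0.0, 0.001]
contact_force: [-3.5, -0.7, -1.2]
opening: -0.0
time: 28.9
tcp_pos: [0.6322, -0.2653, 0.1001]
ee_rot: [-3.141, 0.001, 0.008]
contact_force: [-9.9, -0.6, 0.9]
opening: -0.0002
```

Force jumps to 9.9 N while the motion stalls, so this looks like the stop. One more small push confirms it, then I back off.

```bash
python3 -m handwheel '[[[0.002,0,0,0,0,0,0],[0,0,0,0,0,0,0]]]'
python3 -m handwheel '[[[-0.01,0,0,0,0,0,0],[-0.015,0,0,0,0,0,0],[-0.015,0,0,0,0,0,0],[-0.015,0,0,0,0,0,0],[-0.015,0,0,0,0,0,0]]]'
python3 -m handwheel '[[[-0.02,0,0,0,0,0,0],[0,0,-0.05,0,0,0,0],[0,0,-0.05,0,0,0,0],[0,0,-0.05,0,0,0,0],[0,0,0,0,0,0,0]]]'
python3 -m handwheel '[[[0,0.045,0,0,0,0,0],[0,0.045,0,0,0,0,0],[0,0.045,0,0,0,0,0],[0,0,0,0,0,0,0],[0,0,0,0,0,0,0]]]'
python3 - <<'E'
from h import *
go([.5,-.3,.25],0)
t=cap('top','t9.png');f=t['frame'];T=load('top0.npz');S=load('side0.npz');s=cap('side','s10.png')
f0=T['frame']
g=f[165:183,325:352].max(2);m=(f[168:178,334:343].max(2)<60);ys,xs=np.nonzero(m)
m0=(f0[168:178,334:343].max(2)<60);y0,x0=np.nonzero(m0)
print('ball px',xs.mean()+334,ys.mean()+168,'before',x0.mean()+334,y0.mean()+168)
# changes vs start, large blobs, both views
for n,a,b in(('top',f,f0),('side',s['frame'],S['frame'])):
    df=(cv2.absdiff(cv2.GaussianBlur(a,(5,5),0),cv2.GaussianBlur(b,(5,5),0)).max(2)>45).astype(np.uint8)
    k,l,st,ce=cv2.connectedComponentsWithStats(df)
    print(n,[(st[i,:5].tolist()) for i in range(1,k) if st[i,4]>12])
hs=cv2.cvtColor(f,cv2.COLOR_RGB2HSV);mx=f.max(2)
def rr(box,z,th=150,w=(0,0)):
    x0,y0,x1,y1=box;mm=np.zeros(mx.shape,np.uint8);mm[y0:y1,x0:x1]=((mx>th)&(hs[...,1]<25))[y0:y1,x0:x1]
    for c in cv2.findContours(mm,cv2.RETR_EXTERNAL,cv2.CHAIN_APPROX_NONE)[0]:
        if cv2.contourArea(c)>80:
            R=cv2.minAreaRect((onz(t,c[:,0,:],z)[:,:2]*1000).astype(np.float32));print(np.round(R[0],1),np.round(R[1],1),round(R[2],1))
u=proj(t,[[.6152,y,.146] for y in(.0986,.0546,.0106)]);print(u.round(1).tolist())
for p in u: rr((int(p[0]-9),int(p[1]-15),int(p[0]+9),int(p[1]+15)),.146)
print('handle px',proj(t,[[.4803,.0557,.146]]).round(1))
E
```

```text
time: 29.1
tcp_pos: [0.6326, -0.2653, 0.0999]
ee_rot: [-3.141, 0.001, 0.012]
contact_force: [-14.1, 0.2, 3.1]
opening: -0.0002
time: 29.6
tcp_pos: [0.5677, -0.2658, 0.1017]
ee_rot: [3.141, 0.0, 0.006]
contact_force: [0.8, 0.3, 0.0]
opening: -0.0001
time: 30.1
tcp_pos: [0.5515, -0.2674, 0.2602]
ee_rot: [3.135, 0.0, 0.024]
contact_force: [0.8, -0.3, 0.3]
opening: 0.0002
time: 30.6
tcp_pos: [0.5471, -0.4016, 0.2506]
ee_rot: [-3.141, 0.003, -0.003]
contact_force: [-0.1, 0.5, -0.2]
opening: -0.0001
t 30.6 tcp [ 0.5471 -0.4016  0.2506] yaw -0.1 tilt [ 1.7e-03  1.0e-04 -1.0e+00] F [-0.1  0.5 -0.2] open -0.0001 q [-0.63  0.46  0.21  1.32  0.    0.94]
TOOL shift [-0.0472 -0.1015  0.0006] az -0.0017
ball px 338.32142857142856 174.17857142857142 before 338.41379310344826 174.13793103448276
top [[406, 124, 106, 112, 5549], [193, 136, 67, 58, 1412], [196, 142, 3, 6, 13], [204, 157, 11, 21, 206], [220, 157, 11, 21, 207], [230, 167, 7, 15, 36], [243, 168, 9, 15, 45], [220, 180, 9, 2, 16], [191, 185, 66, 18, 571], [211, 192, 6, 4, 13], [371, 213, 21, 22, 371], [497, 235, 15, 12, 100], [473, 242, 39,
[... 804 characters left out ...]
4, 3, 14, 29], [192, 165, 42, 40, 340], [406, 170, 7, 5, 27], [397, 177, 13, 48, 179], [198, 178, 51, 29, 655], [415, 182, 9, 6, 41], [246, 184, 15, 15, 118], [236, 184, 36, 34, 170], [429, 188, 4, 4, 14], [475, 197, 18, 13, 92], [196, 204, 5, 8, 21], [208, 205, 12, 7, 31], [229, 205, 5, 4, 17], [205, 209, 11, 7, 36], [220, 211, 8, 6, 32], [239, 213, 12, 23, 165], [214, 216, 20, 15, 155], [422, 218, 2, 15, 28], [376, 229, 4, 6, 15], [468, 232, 32, 29, 429], [371, 247, 28, 24, 412], [404, 246, 18, 14, 122], [461, 272, 10, 12, 96]]
[[207.9, 166.7], [224.1, 166.9], [240.3, 167.1]]
[613.2  96. ] [57.7 32.7] 0.7
[613.7  53.5] [57.9 30. ] 1.2
[612.9   8.5] [60.4 32.5] 0.7
handle px [[222.6 216.6]]
```

The lever stop was confirmed: force rose to 14 N with no more travel. The ball is back at its starting pixel, the three cartons are in line from a second camera, and the bystanders are unmoved. Handing in.

```bash
python3 -c "
from h import *
print(job.close_job())"
```

```text
the job is handed in; nothing more can be done
None
```

The job is done and handed in at about 31 s on the robot's clock, against the 72 s limit.

- **Balance:** I took the full-height carton from the tray and let it go upright on the pan, within about 2 mm of the centre.
- **Drawer and filing:** I pulled the top drawer out 0.166 m to its stop, where the force rose to 23 N. I then gripped the carton by its ends and lowered it onto the liner in the middle place. It touched down at the expected height, with 6 N of contact, before I let go.
- **Tally counter:** I pushed the lever until it stalled at 14 N, then backed off. Its ball returned to its starting pixel to within 0.1 px.

**Last checks:**
- The wrist camera puts the carton in line with its neighbours, about 1 mm off the midpoint between them and turned about 1°, like the drawer.
- The top camera agrees with that lateral offset to within about 1 mm, but puts all three cartons about 2 mm away from the wrist reading, which is within its calibration error.
- Comparing the start and end images showed no sign that the tub, bottles, vial or other tray cartons had moved.

Nothing failed. One odd reading was a brief force of about 23 N (20.6 N of it upward) when the fingers first met the lever's ball. It passed at once, and the lever then moved freely to its stop.

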